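# Find the heavy parts tin and bottom it in the stand

### The job

The two closed metal tins on the coffee bar look the same, but one holds a heavy steel part. Lift the left tin clear of the counter to feel its weight and stand it back on the counter, then lift the right one likewise; then put the heavier tin into the round bore of the clear stand and push it down until it bottoms on the stop, never pressing on the stand with more than 25 N, and leave it there with the lighter tin standing on the counter. Keep both tins upright and do not disturb the cup, the tamper or the pitcher.

Things in the scene. Friction and masses are not known exactly. Their poses are not given: they have to be found in the camera images.
- tin_left: Closed aluminium tin, a plain upright cylinder 54 mm across and 100 mm tall, thin dark seam 80 mm up; grip it across the upper 40 mm. Origin: centre of its underside, z up. A rigid part shut inside may rattle slightly (part_p_c0 is the heavy part). Stands left (+y) of the stand. The tins look identical; which is heavier changes each time. They differ by at least 0.1 kg; each is under 0.55 kg.
- tin_right: Closed aluminium tin, a plain upright cylinder 54 mm across and 100 mm tall, thin dark seam 80 mm up; grip it across the upper 40 mm. Origin: centre of its underside, z up. A rigid part shut inside may rattle slightly (part_p_c0 is the heavy part). Stands right (-y) of the stand. Looks identical to tin_left; heavier or lighter by at least 0.1 kg.
- stand: Fixed clear block 90 x 90 x 50 mm tall with one upright round bore through its middle, 58 mm across, 3 mm chamfer at the mouth. Origin: centre of the underside, on the bore's axis. Below the carrier (see bore_mouth), on the axis, is a stop with a 22 mm rubber pad (pad_c0), top 28 to 40 mm below the mouth: depth reset each time, not measured. Meeting it, resistance rises about 3 N per mm.
- bore_mouth (a point): Centre of the bore at the stand's top face, 50 mm above the counter. In the bore a dark four-bar carrier, top 14 to 19 mm below the mouth at first, is held by friction: it bears a tin's weight, yields at about 9 N in all (tin's weight included) and stays where pushed. The tin's underside pushes it down to the stop; a few N more than 9 show the tin has bottomed.
- cup: White cup, 68 mm in diameter, 60 mm tall; bystander. Origin: centre of its underside.
- tamper: Coffee tamper standing on its 58 mm steel foot, 88 mm tall, wooden handle up; bystander. Origin: centre of its underside.
- pitcher: Steel pitcher, 76 mm in diameter, 95 mm tall, handle on its own +y side; bystander. Origin: centre of its underside.
Things that resemble listed ones, but are neither listed nor needed, are in the scene too. Leave any blue look-alike of the tin_right alone. Leave any red look-alike of the tin_left alone.

How it is judged (in metres and radians):
On the way, in this order (a step that is already met when the one before it is completed fails the run):
1. the left tin is lifted clear of the counter (over 15 mm) while the right one stands on it (height (world z) of tin_left above 0.015 m and height (world z) of tin_right below 0.004 m and angle between tin_right's own z axis and vertical below 0.1 rad), for 0.2 s.
2. the left tin is back on the counter and the right one is lifted clear (over 15 mm) (height (world z) of tin_right above 0.015 m and height (world z) of tin_left below 0.004 m and angle between tin_left's own z axis and vertical below 0.1 rad), for 0.2 s.
3. the heavier tin, in the stand's bore, is pressed onto the stop (more than 2 N on it) while the lighter stands on the counter (((horizontal distance between part_p_c0 and tin_left below 0.015 m and contact force between tin_left and pad_c0 above 2 N and distance between tin_left and pad_c0 below 0.0055 m and (height (world z) of tin_right below 0.004 m and angle between tin_right's own z axis and vertical below 0.1 rad)) or (horizontal distance between part_p_c0 and tin_right below 0.015 m and contact force between tin_right and pad_c0 above 2 N and distance between tin_right and pad_c0 below 0.0055 m and (height (world z) of tin_left below 0.004 m and angle between tin_left's own z axis and vertical below 0.1 rad)))), for 0.1 s.
At the end, for the whole second after the job is handed in: The heavier tin stands upright (within 0.1 rad) in the bore with its underside within 2.5 mm of the stop, the lighter tin stands upright (within 0.1 rad) on the counter (underside within 4 mm of it), both released and at rest (((horizontal distance between part_p_c0 and tin_left below 0.015 m and distance between tin_left and pad_c0 below 0.0055 m and angle between tin_left's own z axis and vertical below 0.1 rad and (height (world z) of tin_right below 0.004 m and angle between tin_right's own z axis and vertical below 0.1 rad) and linear speed of each of tin_left, tin_right below 0.02 m/s) or (horizontal distance between part_p_c0 and tin_right below 0.015 m and distance between tin_right and pad_c0 below 0.0055 m and angle between tin_right's own z axis and vertical below 0.1 rad and (height (world z) of tin_left below 0.004 m and angle between tin_left's own z axis and vertical below 0.1 rad) and linear speed of each of tin_right, tin_left below 0.02 m/s))); the robot touches nothing.
It fails at once if a tin presses on the stand with more than 25 N (contact force between any of tin_left, tin_right and stand above 25 N).
It fails at once if a tin is tipped by more than 0.5 rad (angle between any of tin_left, tin_right's own z axis and vertical above 0.5 rad).
It fails at once if the robot presses on the stand with more than 25 N (contact force between any of the fingers, the arm and stand above 25 N).
It fails at once if the cup, tamper or pitcher is moved by more than 30 mm or tipped by more than 0.3 rad (distance of any of cup, tamper, pitcher from where it was at the start of the episode above 0.03 m or angle between any of cup, tamper, pitcher's own z axis and vertical above 0.3 rad).
It also fails if it takes over 64 s, if anything falls off the work surface, if the arm or the gripper's body presses on something with over 40 N, if the wrist force passes 120 N, or if a joint passes its speed limit or range.

### The arm

A 6-joint arm with a two-finger parallel gripper is mounted at the origin on the work surface. World frame = base frame: x ahead of the robot, y to its left, z up, the work surface at z = 0. Lengths are in mm, angles in rad, forces in N, time in s.
With the tool pointing down it reaches from about 275 to 850 mm from the base axis. Payload 5.2 kg.
Tool frame: the origin (TCP) lies at the very end of the fingers, on their centre line; the grasp point (between the pads) lies 19 mm behind it; x points along the fingers, y is the direction in which the jaws open and shut, and the axes are right-handed (so a half turn about x gives the same grasp; the last joint's range is limited). The gripper opens to 85 mm and grips with 20 to 120 N. Pads are 22 mm wide; open, the fingers measure 114 mm over their backs; the gripper's body (76 mm by 85 mm) begins 54 mm behind the grasp point. The pads swing forward as they close: fully open they stand 13 mm farther back than shut.
Start: joints at [1.054, 0.259, 1.535, -0, 1.348, -0.203], TCP at [169.749, 523.154, 231.31] pointing down, gripper open.
Joint ranges: [-3.14, 3.14], [-0.91, 2.08], [0.19, 2.58], [-1.22, 4.36], [0.22, 2.71], [-3.12, 3.12]. Speed limits (rad/s): [2.57, 2.57, 3.14, 3.14, 3.14, 3.14].

### API

Orientations are given as [roll, pitch, yaw] about the fixed x, y, z axes, in that order (R = Rz(yaw) Ry(pitch) Rx(roll)).
In Python, from bench import robot gives the robot as it stands. The module is installed in compiled form; this text tells all that it offers.
- The arm moves only by the tool arm_command, never from a script. Its argument "steps" is a list of rows, each a list of 6 numbers: the shift along the tool's x, y, z in m, then the turn, a rotation vector about the tool's x, y, z in degrees. A call has 1 to 5 rows; each row is the pose to reach, as a shift and turn from the pose commanded when the call began, along the tool's axes at that moment; what a row does not reach only later rows make up. A row lasts 1/10 s, in which the tool goes at most 50 mm and 8.59 degrees, less where a joint would pass 70% of its speed; a pose out of reach is approached as far as the arm can. A call with a gripper value outside its range is refused whole. "gripper" is the finger opening in m, from 0 to 0.0854, set as the call begins (left out, the last holds). The fingers move at their own pace and stop on an object; "newtons" is the grip in N (left out, the last holds). Time passes only in rows, so rows that repeat a pose let the fingers close. It gives the time, the measured TCP pose, the force and the opening at its end, in the units of the state.
- robot.observe(): the state, without advancing time (a new reading comes with each control period).
- robot.grab_frame(name): name is "scene" or "side" or "wrist"; returns a dict with "pixels" (384x512x3 uint8, red, green, blue), "K" (3x3 intrinsics, pixels), "R" (3x3) and "t" (3): a world point X has camera coordinates R X + t; the wrist camera has in their place "tool_from_camera" (4x4, takes a point from camera to tool coordinates, whose origin is the TCP and whose axes are the tool frame's). Camera axes: x right, y down, z forward; pixel columns grow to the right and rows downward; lengths in mm; the calibration is good to about 2 mm. The wrist camera is an equidistant fisheye: a pixel r from the principal point sees the ray r / f radians off the axis. A picture is of the moment at which its call begins: read the wrist's pose just before it. There is no depth.
- robot.hand_in(): hands the job in, once; it reports no verdict.
The state is a dict: "time_s": time; "joint_pos": joint angles; "joint_velocities": joint speeds; "effort": joint torques, N m; "tool_pos": TCP position; "ee_rot": TCP orientation; "contact_force": force on the tool from outside, world axes, zero at the start; "ft_torque": the same for the moment, N m; "finger_gap": finger opening in mm.
Only numpy, scipy, OpenCV 4.12 (cv2) and the standard library are available. Lean on these libraries where they do the work, as an engineer would, in place of code of your own. Each camera call takes 0.05 s, during which the arm holds its last target.

## Working session

There is one attempt and no reset: what is moved stays moved. The work goes in short steps, Python scripts to look and compute and a tool call to move; the robot and the scene stay as the last step left them, time stands still between calls to the robot, and variables do not carry over. Pictures are saved under pics/ and viewed, and the job is handed in when it is done.

Besides the shell and the picture viewer there is one more tool, called after "Request:" as name(argument=value, ...), one argument or row to a line, values as JSON. arm_command: Moves the arm, as the interface text tells. Its arguments: {"type":"object","properties":{"steps":{"type":"array"},"gripper":{"type":"number"},"newtons":{"type":"number"}},"required":["steps"]}

```bash
mkdir -p pics; ls; python3 - <<'E'
from bench import robot
import cv2
s=robot.observe();print(s)
for n in("scene","side","wrist"):
    f=robot.grab_frame(n);cv2.imwrite(f"pics/{n}0.png",f["pixels"][:,:,::-1])
    print(n,{k:v for k,v in f.items() if k!="pixels"})
E
```

```text
pics
{'time_s': 0.0, 'joint_pos': array([ 1.05419888e+00,  2.59335133e-01,  1.53611181e+00, -1.14178176e-05,
        1.34800967e+00, -2.02814579e-01]), 'joint_velocities': array([ 0.00027961,  0.0004202 ,  0.00114934,  0.00112984, -0.00092595,
        0.00048623]), 'effort': array([ 1.29904831e-03, -4.46026039e+01, -2.90568781e+01, -2.29632824e-04,
        1.20616547e-02,  1.33653558e-05]), 'tool_pos': array([169.47650382, 522.6643096 , 230.46741138]), 'ee_rot': array([-1.76763932,  1.56893234, -2.08141966]), 'contact_force': array([ 0.61907822,  0.93809049, -0.19950611]), 'ft_torque': array([-0.02316941, -0.00010489,  0.00476937]), 'finger_gap': 85.4049741635387}
scene {'K': array([[418.6477154 ,   0.        , 251.38229329],
       [  0.        , 418.6477154 , 192.72792623],
       [  0.        ,   0.        ,   1.        ]]), 'R': array([[-0.87832591,  0.47803172, -0.00541009],
       [ 0.37136032,  0.67511601, -0.63742442],
       [-0.30105665, -0.56187548, -0.77049389]]), 't': array([ 424.97086577, -169.9179526 , 1122.19101681])}
side {'K': array([[359.38656035,   0.        , 251
[... 190 characters left out ...]
4.45839131e-01, -4.46561931e-01, -7.75764082e-01],
       [ 5.48228730e-01,  5.48867182e-01, -6.31023039e-01]]), 't': array([-349.97695356,  273.3139414 ,  718.40003459])}
wrist {'K': array([[297.31863964,   0.        , 256.46518814],
       [  0.        , 297.31863964, 191.84659465],
       [  0.        ,   0.        ,   1.        ]]), 'tool_from_camera': array([[ 6.52391452e-04, -2.77177380e-01,  9.60818544e-01,
        -1.42407048e+02],
       [ 9.99999709e-01, -1.99780278e-04, -7.36627993e-04,
         2.22540473e-01],
       [ 3.96129212e-04,  9.60818745e-01,  2.77177169e-01,
        -7.22564808e+01],
       [ 0.00000000e+00,  0.00000000e+00,  0.00000000e+00,
         1.00000000e+00]])}
```

View pics/scene0.png

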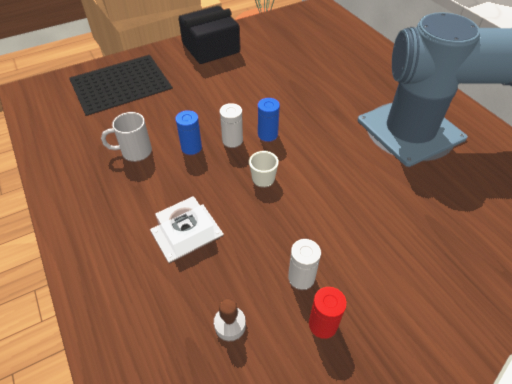

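View pics/side0.png

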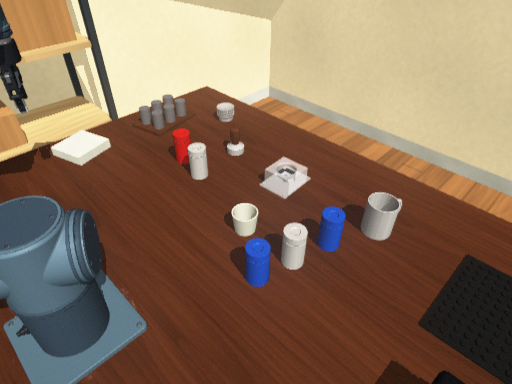

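View pics/wrist0.png

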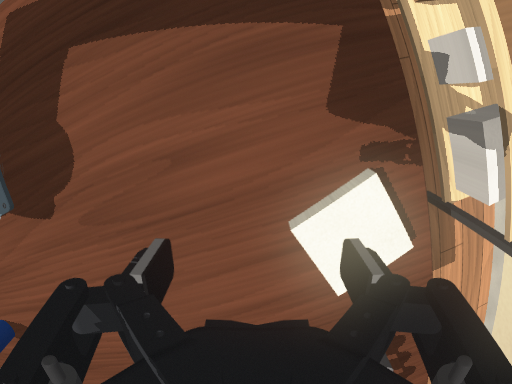

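The scene view shows the left tin at about (304,265) with a red look-alike at (327,313). The right tin is at (231,126), between blue ones at (189,133) and (268,120). The cup is at (264,168), the stand at (187,226), the tamper at (230,320) and the pitcher at (130,137). Next I'll measure them.

```bash
python3 - <<'E'
import cv2,numpy as np
a=cv2.imread('pics/scene0.png');b=cv2.imread('pics/side0.png')
def up(im,x,y,w,h,k): return cv2.resize(im[y:y+h,x:x+w],(400,300),interpolation=cv2.INTER_CUBIC)
o=np.vstack([np.hstack([up(a,264,230,80,60,5),up(a,190,92,80,60,5)]),np.hstack([up(a,147,195,80,60,5),up(b,246,150,80,60,5)])])
cv2.imwrite('pics/crop1.png',o)
o=np.vstack([np.hstack([up(b,160,132,80,60,5),up(b,254,216,80,60,5)]),np.hstack([up(b,205,195,80,60,5),up(a,224,142,80,60,5)])])
cv2.imwrite('pics/crop2.png',o)
E
```

```text
(no output)
```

View pics/crop1.png

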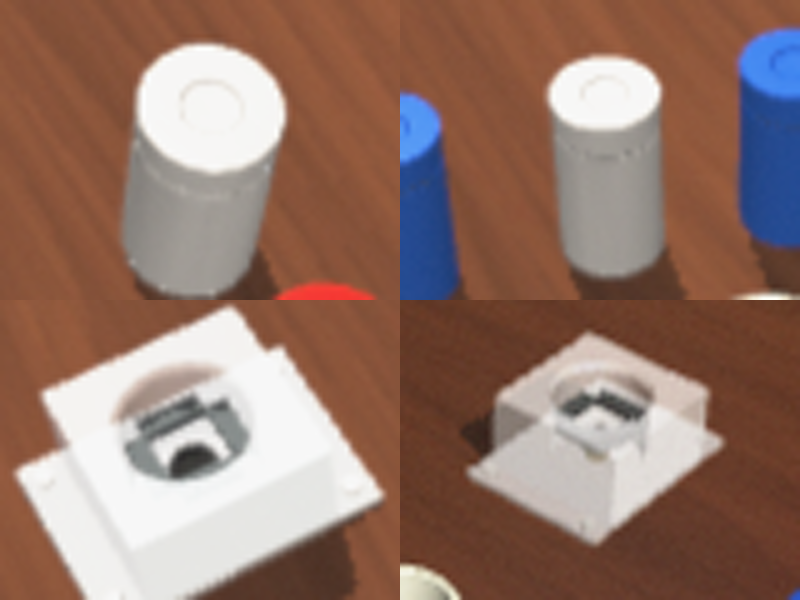

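View pics/crop2.png

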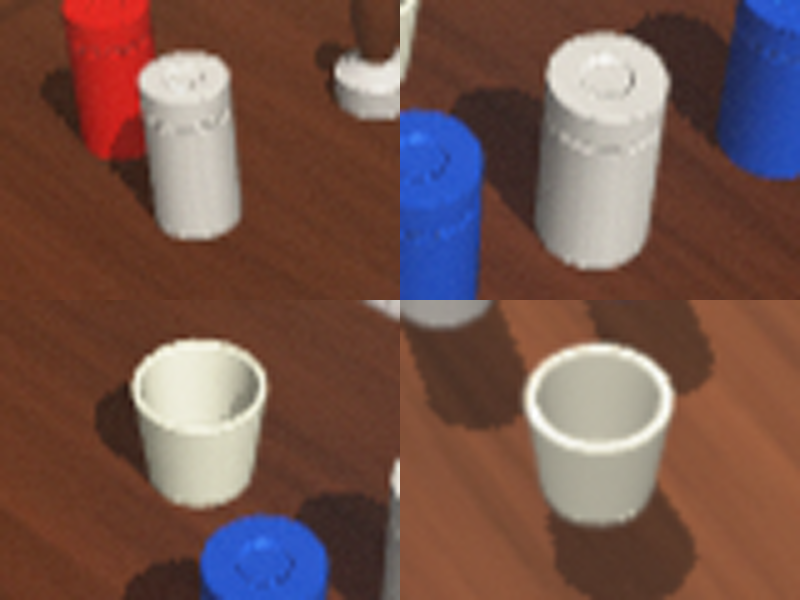

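```bash
cat > h.py <<'E'
import numpy as np
from bench import robot
C={}
def cam(n):
    if n not in C: C[n]=robot.grab_frame(n)
    return C[n]
def ray(n,p):
    f=cam(n);d=f["R"].T@np.linalg.solve(f["K"],[p[0],p[1],1.]);return -f["R"].T@f["t"],d/np.linalg.norm(d)
def plane(n,p,z):
    o,d=ray(n,p);return o+d*(z-o[2])/d[2]
def tri(p,q):
    o1,d1=ray("scene",p);o2,d2=ray("side",q)
    A=np.array([d1,-d2]).T;s=np.linalg.lstsq(A,o2-o1,rcond=None)[0]
    return (o1+s[0]*d1+o2+s[1]*d2)/2
E
python3 - <<'E'
from h import *
np.set_printoptions(precision=1,suppress=True)
for n,p,q,z in [("L",(306.2,251.6),(197,147.6),100),("R",(230.9,110.6),(295.4,231.5),100),("bore",(183.9,219.4),(286.4,169.2),50),("bluefar",(188.5,119.5),(333,215),100),("bluenear",(268.6,106),(258.5,245.5),100),("red",(328,297.5),(181.5,133.5),100),("cup",(264,159.6),(244.8,210.5),60),("tamper",(230,307),(235,130),88)]:
    print(n,plane("scene",p,z),plane("side",q,z),tri(p,q))
E
```

```text
L [495.8 232.7 100. ] [496.1 227.7 100. ] [496.5 231.   98.3]
R [ 436.4 -190.6  100. ] [ 435.5 -195.   100. ] [ 436.  -193.5   98.2]
bore [655.4  20.9  50. ] [654.2  15.3  50. ] [655.8  18.   47.4]
bluefar [ 540.  -210.2  100. ] [ 537.7 -222.3  100. ] [ 539.7 -218.7   95. ]
bluenear [ 347.2 -161.3  100. ] [ 348.9 -166.4  100. ] [ 347.8 -164.4   98.7]
red [513.3 326.  100. ] [512.8 326.1 100. ] [513.1 326.1  99.9]
cup [428.  -40.8  60. ] [435.  -35.7  60. ] [430.9 -38.3  64. ]
tamper [664.2 256.6  88. ] [659.4 240.5  88. ] [665.3 251.5  80.7]
```

```bash
cat >> h.py <<'E'
from scipy.spatial.transform import Rotation as Ro
np.set_printoptions(precision=2,suppress=True)
def RT(s=None):
    s=s or robot.observe();return Ro.from_euler("xyz",s["ee_rot"]).as_matrix(),np.array(s["tool_pos"])
def go(target,jaw=None):
    "shift in tool axes (m) to world TCP target; rotvec deg to make tool x down and jaw (tool y) along world angle"
    R,p=RT();out=R.T@(np.array(target)-p)/1000
    rv=np.zeros(3)
    if jaw is not None:
        best=None
        for a in(jaw,jaw+180):
            y=np.array([np.cos(np.radians(a)),np.sin(np.radians(a)),0]);x=np.array([0,0,-1.]);T=np.array([x,y,np.cross(x,y)]).T
            r=np.degrees(Ro.from_matrix(R.T@T).as_rotvec())
            if best is None or np.linalg.norm(r)<np.linalg.norm(best):best=r
        rv=best
    return out,rv
E
python3 - <<'E'
from h import *
R,p=RT();print(R,p);print(go([496,230,200],0));print(robot.observe()["joint_pos"])
E
```

```text
[[-0.    0.31  0.95]
 [-0.    0.95 -0.31]
 [-1.   -0.   -0.  ]] [169.62 522.94 230.91]
(array([ 0.03, -0.18,  0.4 ]), array([72.02,  0.02,  0.05]))
[ 1.05  0.26  1.54  0.    1.35 -0.2 ]
```

Request:
arm_command(
  steps=[
    [0.003,-0.018,0.04,6,0,0],
    [0.006,-0.036,0.08,12,0,0],
    [0.009,-0.054,0.12,18,0,0],
    [0.012,-0.072,0.16,24,0,0],
    [0.015,-0.09,0.2,27,0,0],
  ],
  gripper=0.0854,
)

```text
time_s: 0.75
tool_pos: [333.1, 374.6, 216.3]
ee_rot: [1.506, 1.571, 0.717]
contact_force: [0.5, 0.8, 0.6]
finger_gap: 85.5
```

```bash
python3 - <<'E'
from h import *
s=robot.observe();print(s["time_s"],s["tool_pos"],s["joint_velocities"],go([496,230,200],45))
E
```

```text
0.75 [333.14 374.56 216.25] [-0.89 -0.01  0.09  0.   -0.09 -0.4 ] (array([0.02, 0.01, 0.22]), array([-0.16,  0.  , -0.01]))
```

Request:
arm_command(
  steps=[
    [0.003,0.002,0.045,0,0,0],
    [0.007,0.003,0.09,0,0,0],
    [0.01,0.004,0.135,0,0,0],
    [0.014,0.005,0.18,0,0,0],
    [0.016,0.006,0.212,0,0,0],
  ],
)

```text
time_s: 1.25
tool_pos: [488.1, 227.9, 199.9]
ee_rot: [-0.568, 1.57, -1.355]
contact_force: [-0.1, 0.0, 0.2]
finger_gap: 85.7
```

Request:
arm_command(
  steps=[
    [0,0,0,0,0,0],
    [0,0,0,0,0,0],
    [0,0,0,0,0,0],
  ],
)

```text
time_s: 1.55
tool_pos: [485.6, 230.8, 200.3]
ee_rot: [-2.759, 1.57, 2.739]
contact_force: [-0.3, -0.4, 0.4]
finger_gap: 85.3
```

```bash
python3 - <<'E'
from h import *
import cv2
s=robot.observe();print(s["time_s"],s["tool_pos"],s["contact_force"],go([496,230,200],45))
f=robot.grab_frame("wrist");cv2.imwrite("pics/w1.png",f["pixels"][:,:,::-1])
E
```

```text
1.55 [485.62 230.8  200.28] [-0.27 -0.45  0.43] (array([0.  , 0.01, 0.01]), array([ 0.05, -0.04,  0.01]))
```

View pics/w1.png

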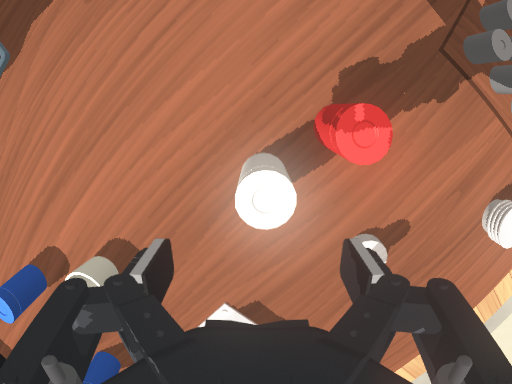

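The wrist view shows the left tin's top at about (266,199) and the red look-alike at (363,134). I'll cast the tin-top rays onto z=100.

```bash
cat >> h.py <<'E'
import cv2
def wray(f,p,R,t):
    K=f["K"];u=np.array([(p[0]-K[0,2])/K[0,0],(p[1]-K[1,2])/K[1,1]]);th=np.linalg.norm(u)
    d=np.array([*(np.sin(th)*u/max(th,1e-9)),np.cos(th)]);M=f["tool_from_camera"]
    return R@M[:3,3]+t,R@(M[:3,:3]@d)
def wplane(f,p,R,t,z):
    o,d=wray(f,p,R,t);return o+d*(z-o[2])/d[2]
def wcircle(f,pts,R,t,z):
    "fit circle to edge pixels cast on plane z"
    P=np.array([wplane(f,p,R,t,z)[:2] for p in pts]);A=np.c_[2*P,np.ones(len(P))]
    s=np.linalg.lstsq(A,(P**2).sum(1),rcond=None)[0];return s[:2],np.sqrt(s[2]+s[:2]@s[:2])
E
python3 - <<'E'
from h import *
f=robot.grab_frame("wrist");R,t=RT()
im=f["pixels"];print(im[199,225:305,:].min(1)); print(im[150:240,266].min(1))
m=((im.min(2)>225)).astype(np.uint8)
m=cv2.morphologyEx(m,cv2.MORPH_OPEN,np.ones((3,3)))
for c in cv2.findContours(m,0,2)[0]:
    if cv2.contourArea(c)>500:
        c=cv2.convexHull(c);pts=c[:,0,:];print(cv2.boundingRect(c),wcircle(f,pts,R,t,100))
E
```

```text
[103 103 103 104 107 106 107 109 110 172 255 255 255 255 255 255 255 255
 255 255 255 255 255 255 255 255 250 215 252 255 255 255 255 255 255 255
 255 255 255 255 255 255 255 255 255 255 255 255 255 255 255 255 255 255
 255 255 255 255 255 255 255 255 255 255 255 255 255 255 255 255 253 157
 118 118 118 116 115 115 114 114]
[ 81  81  88 126 158 159 159 160 161 160 160 161 163 163 163 168 169 167
 168 169 227 253 255 255 255 255 255 255 255 255 255 255 255 255 255 255
 255 254 255 255 255 255 255 255 255 255 255 255 255 255 255 255 255 255
 255 255 255 255 255 255 255 254 251 247 254 255 255 255 255 255 255 255
 255 255 255 255 255 255 255 234 140 122 119 119 118 117 116 115 113 112]
(235, 170, 61, 59) (array([494.07, 231.86]), np.float64(26.597237606798107))
```

```bash
python3 - <<'E'
from h import *
np.set_printoptions(precision=4)
print(go([494.5,231.7,61],45),robot.observe()["tool_pos"])
E
```

```text
(array([0.1395, 0.0067, 0.006 ]), array([ 0.1181, -0.0123, -0.0053])) [485.5116 231.1721 200.4715]
```

Request:
arm_command(
  steps=[
    [0.02,0.0067,0.006,0,0,0],
    [0.05,0.0067,0.006,0,0,0],
    [0.085,0.0067,0.006,0,0,0],
    [0.12,0.0067,0.006,0,0,0],
    [0.139,0.0067,0.006,0,0,0],
  ],
)

```text
time_s: 2.15
tool_pos: [493.0, 231.4, 58.9]
ee_rot: [-2.15, 1.567, -2.933]
contact_force: [0.0, -0.1, 0.2]
finger_gap: 85.7
```

Request:
arm_command(
  steps=[
    [0,0,0,0,0,0],
    [0,0,0,0,0,0],
  ],
)

```text
time_s: 2.35
tool_pos: [495.2, 231.5, 61.9]
ee_rot: [1.326, 1.571, 0.542]
contact_force: [0.1, 0.2, 0.8]
finger_gap: 85.3
```

Request:
arm_command(
  steps=[
    [0,0,0,0,0,0],
    [0,0,0,0,0,0],
    [0,0,0,0,0,0],
    [0,0,0,0,0,0],
    [0,0,0,0,0,0],
  ],
  gripper=0.045,
  newtons=50,
)

```text
time_s: 2.85
tool_pos: [496.2, 231.0, 63.0]
ee_rot: [1.066, 1.568, 0.281]
contact_force: [-1.2, 0.5, 5.4]
finger_gap: 53.3
```

```bash
python3 - <<'E'
from h import *
s=robot.observe();print(s["tool_pos"],s["contact_force"],s["ft_torque"],s["finger_gap"],s["effort"])
E
```

```text
[496.18 231.03  63.  ] [-1.23  0.52  5.39] [0.05 0.15 0.03] 53.258866390585375 [ -0.39 -45.12 -22.05  -0.09  -0.42   0.05]
```

Request:
arm_command(
  steps=[
    [-0.005,0,0,0,0,0],
    [-0.015,0,0,0,0,0],
    [-0.028,0,0,0,0,0],
    [-0.035,0,0,0,0,0],
    [-0.035,0,0,0,0,0],
  ],
)

```text
time_s: 3.35
tool_pos: [496.5, 231.0, 98.1]
ee_rot: [1.021, 1.568, 0.236]
contact_force: [1.0, -0.1, -5.4]
finger_gap: 52.8
```

Request:
arm_command(
  steps=[
    [0,0,0,0,0,0],
    [0,0,0,0,0,0],
    [0,0,0,0,0,0],
    [0,0,0,0,0,0],
  ],
)

```text
time_s: 3.75
tool_pos: [495.1, 230.6, 95.8]
ee_rot: [-2.129, 1.57, -2.914]
contact_force: [0.3, 1.0, -4.9]
finger_gap: 53.2
```

```bash
python3 - <<'E'
from h import *
for i in range(4):
    s=robot.observe();print(s["time_s"],s["tool_pos"],s["contact_force"],s["ft_torque"],s["finger_gap"]); f=robot.grab_frame("side")
cv2.imwrite("pics/s2.png",f["pixels"][:,:,::-1])
E
```

```text
3.75 [495.1  230.64  95.85] [ 0.25  0.96 -4.91] [-0.03 -0.05 -0.  ] 53.19041261379452
3.8 [495.15 230.67  95.91] [-0.6   0.91 -5.46] [-0.01 -0.04  0.02] 53.099619739264966
3.85 [495.22 230.65  96.  ] [ 0.07 -0.06 -4.35] [ 0.05 -0.03  0.06] 53.11981468914056
3.9 [495.27 230.67  96.08] [-0.2   0.71 -5.25] [ 0.04  0.02 -0.02] 52.826061564146805
```

View pics/s2.png

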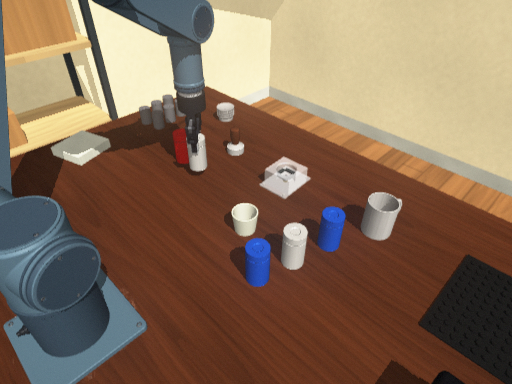

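The left tin is up by about 33 mm (side view, about (198,155)) and weighs about 5.0 N. I'll set it back down.

Request:
arm_command(
  steps=[
    [0.01,0,0,0,0,0],
    [0.02,0,0,0,0,0],
    [0.028,0,0,0,0,0],
    [0.032,0,0,0,0,0],
    [0.034,0,0,0,0,0],
  ],
)

```text
time_s: 4.45
tool_pos: [494.5, 230.4, 63.1]
ee_rot: [-1.98, 1.569, -2.765]
contact_force: [-9.6, -3.9, 23.8]
finger_gap: 52.7
```

Request:
arm_command(
  steps=[
    [0,0,0,0,0,0],
    [0,0,0,0,0,0],
    [0,0,0,0,0,0],
  ],
)

```text
time_s: 4.75
tool_pos: [494.4, 230.4, 63.2]
ee_rot: [-1.919, 1.569, -2.704]
contact_force: [-5.9, -1.8, 8.1]
finger_gap: 52.9
```

Request:
arm_command(
  steps=[
    [-0.001,0,0,0,0,0],
    [-0.001,0,0,0,0,0],
    [-0.001,0,0,0,0,0],
    [-0.001,0,0,0,0,0],
    [-0.001,0,0,0,0,0],
  ],
  gripper=0.0854,
)

```text
time_s: 5.25
tool_pos: [495.5, 230.7, 63.3]
ee_rot: [0.91, 1.571, 0.125]
contact_force: [0.1, -0.2, -1.3]
finger_gap: 85.2
```

Request:
arm_command(
  steps=[
    [-0.01,0,0,0,0,0],
    [-0.03,0,0,0,0,0],
    [-0.07,0,0,0,0,0],
    [-0.11,0,0,0,0,0],
    [-0.14,0,0,0,0,0],
  ],
)

```text
time_s: 5.75
tool_pos: [496.0, 230.9, 206.7]
ee_rot: [1.032, 1.568, 0.247]
contact_force: [0.5, -1.2, -0.4]
finger_gap: 85.6
```

```bash
python3 - <<'E'
from h import *
np.set_printoptions(precision=3)
s=robot.observe();print(s["time_s"],s["tool_pos"],go([436,-193,200],74))
f=robot.grab_frame("wrist");cv2.imwrite("pics/w3.png",f["pixels"][:,:,::-1])
E
```

```text
5.75 [496.014 230.921 206.701] (array([ 0.006, -0.342,  0.257]), array([-28.976,   0.129,  -0.127]))
```

View pics/w3.png

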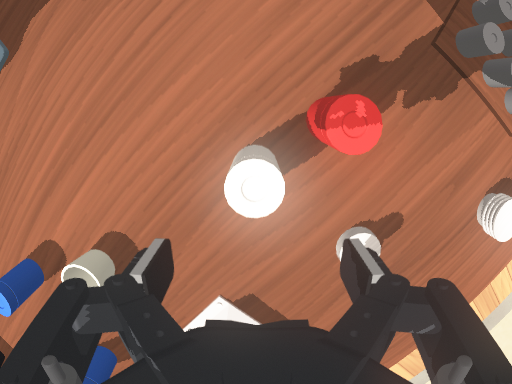

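The left tin stands upright at (254,189). Next I'll move over the right tin.

Request:
arm_command(
  steps=[
    [0.0,-0.034,0.026,-6,0,0],
    [0.0,-0.069,0.052,-12,0,0],
    [0.0,-0.103,0.077,-18,0,0],
    [0.0,-0.137,0.103,-24,0,0],
    [0.0,-0.171,0.129,-29,0,0],
  ],
)

```text
time_s: 6.3
tool_pos: [465.3, 17.1, 203.9]
ee_rot: [0.036, 1.57, -0.238]
contact_force: [-0.2, -0.0, 0.5]
finger_gap: 85.4
```

```bash
python3 - <<'E'
from h import *
np.set_printoptions(precision=3)
s=robot.observe();print(s["time_s"],s["tool_pos"],go([436,-193,200],74))
E
```

```text
6.3 [465.33   17.13  203.948] (array([ 0.004, -0.21 ,  0.029]), array([ 0.285,  0.063, -0.002]))
```

Request:
arm_command(
  steps=[
    [0.0,-0.042,0.006,0,0,0],
    [0.0,-0.084,0.012,0,0,0],
    [0.0,-0.126,0.018,0,0,0],
    [0.0,-0.168,0.024,0,0,0],
    [0.004,-0.205,0.029,0,0,0],
  ],
)

```text
time_s: 6.8
tool_pos: [437.0, -188.8, 200.4]
ee_rot: [-0.42, 1.568, -0.7]
contact_force: [0.2, -0.0, 0.2]
finger_gap: 85.6
```

Request:
arm_command(
  steps=[
    [0,0,0,0,0,0],
    [0,0,0,0,0,0],
    [0,0,0,0,0,0],
    [0,0,0,0,0,0],
  ],
)

```text
time_s: 7.2
tool_pos: [437.4, -185.2, 199.5]
ee_rot: [0.916, 1.571, 0.639]
contact_force: [0.0, -0.0, -0.3]
finger_gap: 85.4
```

```bash
python3 - <<'E'
from h import *
np.set_printoptions(precision=4)
R,t=RT()
f=robot.grab_frame("wrist");cv2.imwrite("pics/w4.png",f["pixels"][:,:,::-1])
im=f["pixels"]
m=((im.min(2)>225)).astype(np.uint8)
m=cv2.morphologyEx(m,cv2.MORPH_OPEN,np.ones((3,3)))
for c in cv2.findContours(m,0,2)[0]:
    if cv2.contourArea(c)>300:
        c=cv2.convexHull(c);pts=c[:,0,:];r=wcircle(f,pts,R,t,100);print(cv2.boundingRect(c),r,go([*r[0],61],74))
print(t)
E
```

```text
(395, 227, 72, 68) (array([580.2417, -22.1642]), np.float64(58.404016507465805)) (array([0.1386, 0.1959, 0.0927]), array([ 0.1291,  0.0126, -0.0073]))
(216, 163, 63, 60) (array([ 434.2923, -192.8785]), np.float64(26.572484666955972)) (array([ 0.1385, -0.0082, -0.001 ]), array([ 0.1291,  0.0126, -0.0073]))
(363, 106, 58, 56) (array([420.613 , -56.1761]), np.float64(28.576130416369764)) (array([ 0.1385,  0.1195, -0.0515]), array([ 0.1291,  0.0126, -0.0073]))
[ 437.3865 -185.2437  199.5375]
```

View pics/w4.png

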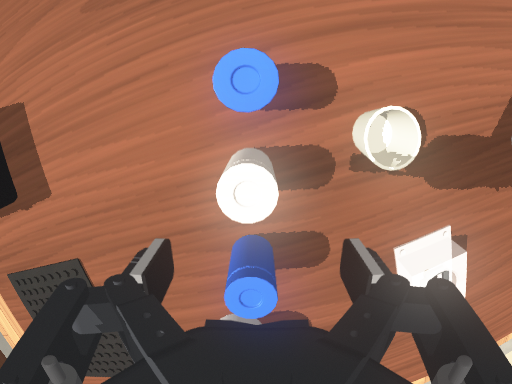

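The right tin's top is at (248,193), which casts to (434.3, -192.9). The blue ones lie fore and aft of it, clear of the jaws.

Request:
arm_command(
  steps=[
    [0.02,-0.008,-0.001,0,0,0],
    [0.05,-0.008,-0.001,0,0,0],
    [0.085,-0.008,-0.001,0,0,0],
    [0.12,-0.008,-0.001,0,0,0],
    [0.138,-0.008,-0.001,0,0,0],
  ],
)

```text
time_s: 7.75
tool_pos: [433.0, -191.9, 59.0]
ee_rot: [2.751, 1.567, 2.474]
contact_force: [-0.4, -0.6, 0.2]
finger_gap: 85.9
```

Request:
arm_command(
  steps=[
    [0,0,0,0,0,0],
    [0,0,0,0,0,0],
  ],
)

```text
time_s: 7.95
tool_pos: [434.5, -193.4, 61.7]
ee_rot: [2.31, 1.571, 2.032]
contact_force: [-0.1, -0.2, 1.2]
finger_gap: 85.3
```

Request:
arm_command(
  steps=[
    [0,0,0,0,0,0],
    [0,0,0,0,0,0],
    [0,0,0,0,0,0],
    [0,0,0,0,0,0],
    [0,0,0,0,0,0],
  ],
  gripper=0.045,
  newtons=50,
)

```text
time_s: 8.45
tool_pos: [435.0, -194.3, 62.8]
ee_rot: [-0.204, 1.568, -0.483]
contact_force: [0.1, 0.8, 5.1]
finger_gap: 53.0
```

Request:
arm_command(
  steps=[
    [-0.005,0,0,0,0,0],
    [-0.015,0,0,0,0,0],
    [-0.028,0,0,0,0,0],
    [-0.035,0,0,0,0,0],
    [-0.035,0,0,0,0,0],
  ],
)

```text
time_s: 8.95
tool_pos: [434.8, -194.5, 97.7]
ee_rot: [-0.391, 1.568, -0.67]
contact_force: [0.5, -0.1, -0.8]
finger_gap: 52.7
```

Request:
arm_command(
  steps=[
    [0,0,0,0,0,0],
    [0,0,0,0,0,0],
    [0,0,0,0,0,0],
    [0,0,0,0,0,0],
  ],
)

```text
time_s: 9.35
tool_pos: [433.8, -193.7, 95.9]
ee_rot: [2.786, 1.57, 2.507]
contact_force: [0.5, -0.4, -2.7]
finger_gap: 52.9
```

```bash
python3 - <<'E'
from h import *
for i in range(4):
    s=robot.observe();print(s["time_s"],s["tool_pos"],s["contact_force"],s["ft_torque"],s["finger_gap"]); f=robot.grab_frame("side")
cv2.imwrite("pics/s5.png",f["pixels"][:,:,::-1])
E
```

```text
9.35 [ 433.8  -193.75   95.9 ] [ 0.48 -0.45 -2.71] [-0.   -0.02  0.01] 52.8990632259575
9.4 [ 433.85 -193.79   95.97] [ 0.21 -0.18 -1.87] [-0.02 -0.    0.04] 53.424210367641784
9.45 [ 433.92 -193.8    96.03] [-0.79  0.3  -2.62] [-0.02 -0.01 -0.02] 52.99981638402904
9.5 [ 433.94 -193.86   96.12] [-0.34 -0.13 -2.38] [ 0.04 -0.02  0.04] 52.908074279641454
```

View pics/s5.png

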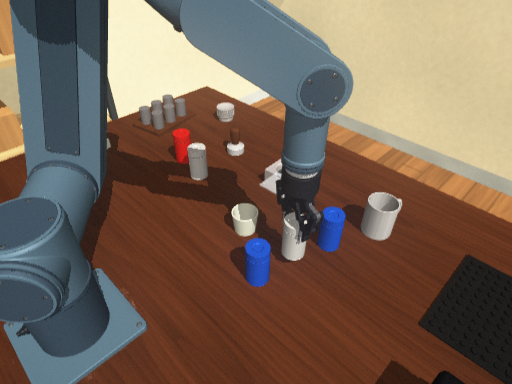

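The right tin weighs about 2.4 N, so the left at about 5.0 N is the heavy one. I'll put the right one back, more gently this time.

Request:
arm_command(
  steps=[
    [0.01,0,0,0,0,0],
    [0.02,0,0,0,0,0],
    [0.026,0,0,0,0,0],
    [0.03,0,0,0,0,0],
    [0.032,0,0,0,0,0],
  ],
)

```text
time_s: 10.05
tool_pos: [433.7, -193.7, 63.6]
ee_rot: [2.772, 1.57, 2.493]
contact_force: [-0.7, 0.2, -2.5]
finger_gap: 52.9
```

Request:
arm_command(
  steps=[
    [0,0,0,0,0,0],
    [0.0005,0,0,0,0,0],
    [0.001,0,0,0,0,0],
  ],
)

```text
time_s: 10.35
tool_pos: [434.3, -194.1, 63.6]
ee_rot: [-0.328, 1.57, -0.607]
contact_force: [-0.5, -0.7, -2.0]
finger_gap: 53.1
```

Request:
arm_command(
  steps=[
    [0.0005,0,0,0,0,0],
    [0.001,0,0,0,0,0],
    [0.0012,0,0,0,0,0],
  ],
)

```text
time_s: 10.65
tool_pos: [434.4, -194.1, 62.9]
ee_rot: [-0.296, 1.57, -0.575]
contact_force: [-1.4, 1.8, 7.0]
finger_gap: 53.2
```

Down on the counter. I'll release and rise.

Request:
arm_command(
  steps=[
    [-0.001,0,0,0,0,0],
    [-0.001,0,0,0,0,0],
    [-0.001,0,0,0,0,0],
    [-0.001,0,0,0,0,0],
    [-0.001,0,0,0,0,0],
  ],
  gripper=0.0854,
)

```text
time_s: 11.15
tool_pos: [434.0, -193.9, 63.1]
ee_rot: [2.955, 1.571, 2.677]
contact_force: [-0.6, -0.0, -0.2]
finger_gap: 85.6
```

Request:
arm_command(
  steps=[
    [-0.01,0,0,0,0,0],
    [-0.03,0,0,0,0,0],
    [-0.07,0,0,0,0,0],
    [-0.11,0,0,0,0,0],
    [-0.14,0,0,0,0,0],
  ],
)

```text
time_s: 11.65
tool_pos: [434.5, -194.2, 206.3]
ee_rot: [-0.375, 1.568, -0.654]
contact_force: [1.6, -0.4, -0.1]
finger_gap: 85.4
```

```bash
python3 - <<'E'
from h import *
np.set_printoptions(precision=3)
s=robot.observe();print(s["time_s"],s["tool_pos"],go([496,231,205],45),go([600,-10,205],45))
f=robot.grab_frame("wrist");cv2.imwrite("pics/w6.png",f["pixels"][:,:,::-1])
E
```

```text
11.65 [ 434.508 -194.23   206.328] (array([ 0.001,  0.426, -0.058]), array([29.024,  0.166,  0.02 ])) (array([0.001, 0.223, 0.108]), array([29.024,  0.166,  0.02 ]))
```

View pics/w6.png

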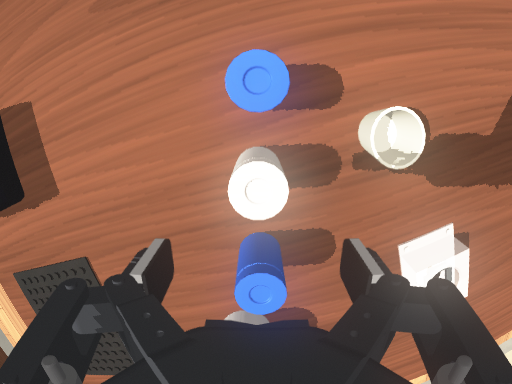

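The right tin stands upright at (258,190). On the way back I'll fly over the stand to locate the bore with the wrist camera.

```bash
python3 - <<'E'
from h import *
np.set_printoptions(precision=3)
print(go([655,18,205],45))
E
```

```text
(array([0.006, 0.266, 0.151]), array([29.04 ,  0.609,  0.075]))
```

Request:
arm_command(
  steps=[
    [0.0,0.038,0.022,6,0,0],
    [0.0,0.076,0.043,12,0,0],
    [0.0,0.114,0.065,18,0,0],
    [0.0,0.152,0.086,24,0,0],
    [0.0,0.19,0.108,29,0,0],
  ],
)

```text
time_s: 12.2
tool_pos: [591.1, -39.5, 203.7]
ee_rot: [0.308, 1.57, -0.481]
contact_force: [0.5, -0.5, 0.5]
finger_gap: 85.5
```

```bash
python3 - <<'E'
from h import *
np.set_printoptions(precision=3)
print(go([655,18,205],45))
E
```

```text
(array([-0.001,  0.086,  0.004]), array([-0.215,  0.026, -0.008]))
```

Request:
arm_command(
  steps=[
    [0.0,0.04,0.002,0,0,0],
    [0.0,0.08,0.003,0,0,0],
    [0.0,0.08,0.003,0,0,0],
    [0.0,0.08,0.003,0,0,0],
    [0.0,0.08,0.003,0,0,0],
  ],
)

```text
time_s: 12.7
tool_pos: [648.1, 12.9, 203.2]
ee_rot: [-1.959, 1.57, -2.744]
contact_force: [-0.2, -0.4, 0.2]
finger_gap: 85.5
```

Request:
arm_command(
  steps=[
    [0,0,0,0,0,0],
    [0,0,0,0,0,0],
  ],
)

```text
time_s: 12.9
tool_pos: [648.4, 12.5, 203.6]
ee_rot: [0.312, 1.57, -0.475]
contact_force: [-0.5, 0.3, 0.3]
finger_gap: 85.1
```

```bash
python3 - <<'E'
from h import *
R,t=RT();print(t,R)
f=robot.grab_frame("wrist");cv2.imwrite("pics/w7.png",f["pixels"][:,:,::-1])
np.savez("w7.npz",im=f["pixels"],R=R,t=t)
im=f["pixels"][:,:,::-1]
cv2.imwrite("pics/w7c.png",cv2.resize(im[130:280,170:360],(760,600),interpolation=cv2.INTER_CUBIC))
E
```

```text
[648.38  12.48 203.59] [[ 0.    0.71  0.71]
 [-0.    0.71 -0.71]
 [-1.    0.    0.  ]]
```

View pics/w7.png

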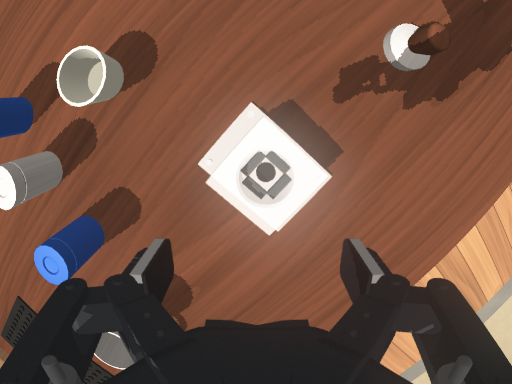

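View pics/w7c.png

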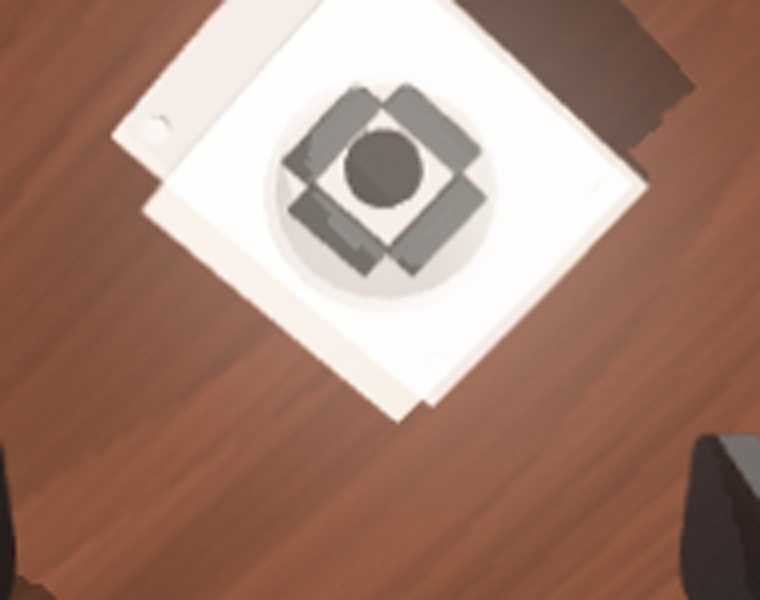

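```bash
python3 - <<'E'
import numpy as np,cv2
im=np.load("w7.npz")["im"][:,:,::-1].astype(float)
c=np.clip((im[130:250,190:342]-200)*255/55,0,255).astype(np.uint8)
cv2.imwrite("pics/w7d.png",cv2.resize(c,None,fx=5,fy=5,interpolation=cv2.INTER_CUBIC))
E
```

```text
(no output)
```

View pics/w7d.png

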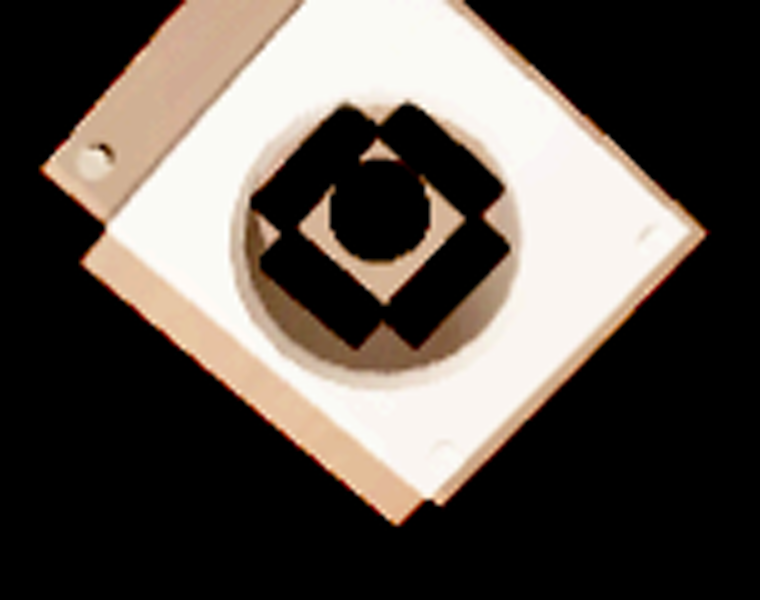

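```bash
python3 - <<'E'
from h import *
d=np.load("w7.npz");R,t=d["R"],d["t"];f=robot.grab_frame("wrist")
q=lambda p:(p[0]/5+190-.4,p[1]/5+130-.4)
print(wcircle(f,[q(p) for p in [(230,240),(522,240),(376,390),(380,93)]],R,t,50))
for p in[(105,228),(692,230),(430,499)]:print(wplane(f,q(p),R,t,50)[:2])
L,Rr=[wplane(f,q(p),R,t,50)[:2] for p in[(105,228),(692,230)]];print((L+Rr)/2,np.linalg.norm(L-Rr)/2**.5)
R,t=RT();print(t,go([494.5,231,205],45))
E
```

```text
(array([653.38,  18.45]), np.float64(30.70584787729095))
[611.22 -18.31]
[697.51  67.44]
[701.79 -12.96]
[654.36  24.56] 86.02185548309347
[648.56  12.7  203.52] (array([-0.  ,  0.05, -0.26]), array([-0.05,  0.02, -0.01]))
```

```bash
python3 - <<'E'
from h import *
d=np.load("w7.npz");R,t=d["R"],d["t"];f=robot.grab_frame("wrist")
q=lambda p:(p[0]/5+190-.4,p[1]/5+130-.4)
P=[wplane(f,q(p),R,t,50)[:2] for p in[(80,260),(400,527),(708,233)]]
print(P,np.linalg.norm(P[0]-P[1]),np.linalg.norm(P[2]-P[1]),(P[0]+P[2])/2)
print(wcircle(f,[q(p) for p in [(248,240),(510,240),(380,375),(380,103)]],R,t,50))
# fitted edges by gradient: sub-pixel scan from centre along rays
im=d["im"].min(2).astype(float);c=np.array([265,178.])
im2=cv2.GaussianBlur(im,(0,0),.6)
E=[]
for a in np.radians(np.arange(0,360,10)):
    rr=np.arange(25,34,.25);pr=[im2[int(round(c[1]+r*np.sin(a))),int(round(c[0]+r*np.cos(a)))] for r in rr]
    E.append((int(np.degrees(a)),[int(v) for v in pr[::3]]))
for e in E[::2]:print(*e)
E
```

```text
[array([612.08, -27.02]), array([701.95, -22.18]), array([700.43,  69.48])] 89.9941322293877 91.6794550530203 [656.25  21.23]
(array([653.34,  19.34]), np.float64(27.81475528346246))
0 [163, 204, 228, 228, 236, 244, 244, 250, 251, 251, 252, 252]
20 [225, 226, 227, 232, 234, 245, 250, 250, 251, 251, 251, 251]
40 [220, 221, 221, 235, 235, 245, 249, 249, 250, 250, 251, 251]
59 [215, 215, 220, 241, 241, 246, 248, 248, 250, 251, 251, 251]
80 [216, 216, 230, 240, 243, 243, 246, 250, 252, 252, 252, 252]
100 [217, 217, 230, 238, 240, 240, 244, 250, 251, 252, 252, 252]
119 [219, 219, 228, 235, 235, 238, 249, 249, 252, 252, 252, 243]
140 [213, 225, 225, 234, 234, 236, 249, 249, 252, 252, 251, 251]
160 [210, 212, 223, 231, 232, 235, 244, 244, 252, 252, 252, 252]
180 [207, 211, 227, 227, 234, 237, 237, 249, 252, 252, 252, 252]
200 [113, 139, 191, 230, 235, 240, 249, 249, 252, 252, 252, 252]
220 [217, 234, 234, 240, 240, 241, 249, 249, 252, 252, 252, 252]
239 [198, 198, 226, 242, 242, 245, 250, 250, 252, 252, 252, 252]
260 [138, 138, 146, 203, 237, 237, 248, 251, 252, 252, 252, 252]
280 [137, 137, 139, 177, 228, 228, 247, 251, 252, 252, 252, 252]
300 [165, 165, 205, 236, 236, 246, 251, 251, 251, 252, 252, 252]
320 [142, 206, 206, 233, 233, 240, 250, 250, 252, 252, 252, 252]
340 [157, 191, 221, 234, 232, 242, 249, 249, 251, 252, 252, 252]
```

```bash
python3 - <<'E'
from h import *
from scipy.ndimage import map_coordinates
d=np.load("w7.npz");R,t=d["R"],d["t"];f=robot.grab_frame("wrist")
im=d["im"].min(2).astype(float);c=np.array([265,178.])
for th in (242,247,250):
    pts=[]
    for a in np.radians(np.arange(0,360,8)):
        rr=np.arange(34,22,-.1);pr=map_coordinates(im,[c[1]+rr*np.sin(a),c[0]+rr*np.cos(a)],order=1)
        # start inside top face
        i=np.argmax(pr[40:]<th)+40 if False else np.argmax((pr<th)&(rr<32.5))
        pts.append(c+rr[i]*np.array([np.cos(a),np.sin(a)]))
    print(th,wcircle(f,pts,R,t,50 if th>245 else 47.5))
    P=np.array([wplane(f,p,R,t,50)[:2] for p in pts]);print((P.max(0)+P.min(0))/2,np.ptp(P,axis=0))
E
```

```text
242 (array([653.78,  17.81]), np.float64(29.92180092708515))
[653.29  18.16] [58.57 59.85]
247 (array([653.44,  18.07]), np.float64(30.405968232828886))
[653.03  18.2 ] [60.17 61.  ]
250 (array([653.69,  18.01]), np.float64(31.100215203978657))
[653.93  16.95] [62.99 64.32]
```

The wrist view puts the bore at (653.5, 18.0); its mouth is at about pixel (265,178). I'll go back to the left tin with the same tool yaw so calibration bias cancels.

Request:
arm_command(
  steps=[
    [0.0,0.008,-0.042,0,0,0],
    [0.0,0.016,-0.084,0,0,0],
    [0.0,0.024,-0.126,0,0,0],
    [0.0,0.032,-0.168,0,0,0],
    [0.0,0.04,-0.21,0,0,0],
  ],
)

```text
time_s: 13.6
tool_pos: [527.5, 191.3, 203.3]
ee_rot: [1.243, 1.57, 0.457]
contact_force: [0.7, 0.1, 0.2]
finger_gap: 85.7
```

Request:
arm_command(
  steps=[
    [0.0,0.006,-0.03,0,0,0],
    [0.0,0.01,-0.05,0,0,0],
    [0.0,0.01,-0.05,0,0,0],
    [0.0,0.01,-0.05,0,0,0],
    [0.0,0.01,-0.05,0,0,0],
  ],
)

```text
time_s: 14.1
tool_pos: [500.9, 231.9, 203.2]
ee_rot: [0.195, 1.57, -0.59]
contact_force: [-0.9, -1.0, -0.2]
finger_gap: 85.4
```

Request:
arm_command(
  steps=[
    [0,0,0,0,0,0],
    [0,0,0,0,0,0],
  ],
)

```text
time_s: 14.3
tool_pos: [500.8, 231.8, 203.0]
ee_rot: [-1.383, 1.571, -2.169]
contact_force: [0.1, -0.4, 0.3]
finger_gap: 85.4
```

```bash
cat > tin.py <<'E'
from h import *
np.set_printoptions(precision=4)
R,t=RT()
f=robot.grab_frame("wrist");cv2.imwrite("pics/w8.png",f["pixels"][:,:,::-1])
im=f["pixels"]
m=((im.min(2)>225)).astype(np.uint8)
m=cv2.morphologyEx(m,cv2.MORPH_OPEN,np.ones((3,3)))
for c in cv2.findContours(m,0,2)[0]:
    if cv2.contourArea(c)>300:
        c=cv2.convexHull(c);pts=c[:,0,:];r=wcircle(f,pts,R,t,100);print(cv2.boundingRect(c),r,go([*r[0],61],45))
print(t)
E
python3 tin.py
```

```text
(183, 298, 68, 32) (array([575.8149,  94.4373]), np.float64(37.44897986571463)) (array([ 0.142 , -0.044 ,  0.1504]), array([-0.053 , -0.0025,  0.01  ]))
(495, 199, 17, 42) (array([738.4887, 421.1976]), np.float64(27.426157592080955)) (array([0.1419, 0.302 , 0.034 ]), array([-0.053 , -0.0025,  0.01  ]))
(219, 157, 62, 60) (array([492.1463, 231.1206]), np.float64(26.55952824215312)) (array([ 0.142 , -0.0066, -0.0055]), array([-0.053 , -0.0025,  0.01  ]))
[500.847  231.8212 202.9718]
```

Request:
arm_command(
  steps=[
    [0.02,-0.0066,-0.0055,0,0,0],
    [0.05,-0.0066,-0.0055,0,0,0],
    [0.085,-0.0066,-0.0055,0,0,0],
    [0.12,-0.0066,-0.0055,0,0,0],
    [0.142,-0.0066,-0.0055,0,0,0],
  ],
)

```text
time_s: 14.85
tool_pos: [490.6, 231.1, 58.7]
ee_rot: [-2.105, 1.568, -2.89]
contact_force: [0.3, -0.6, 0.2]
finger_gap: 85.6
```

Request:
arm_command(
  steps=[
    [0,0,0,0,0,0],
    [0,0,0,0,0,0],
    [0,0,0,0,0,0],
  ],
)

```text
time_s: 15.15
tool_pos: [493.1, 232.1, 62.7]
ee_rot: [1.017, 1.568, 0.231]
contact_force: [0.2, -0.5, 0.7]
finger_gap: 85.2
```

```bash
python3 - <<'E'
from h import *
np.set_printoptions(precision=4)
print(go([492.1,231.1,62],45),RT()[1])
E
```

```text
(array([ 0.0007, -0.0014, -0.    ]), array([ 0.0087,  0.0864, -0.1396])) [493.1182 232.0513  62.6725]
```

Request:
arm_command(
  steps=[
    [0,-0.001,0,0,0,0],
    [0,-0.001,0,0,0,0],
    [0,-0.001,0,0,0,0],
    [0,-0.001,0,0,0,0],
    [0,-0.001,0,0,0,0],
  ],
  gripper=0.045,
  newtons=60,
)

```text
time_s: 15.65
tool_pos: [491.8, 231.4, 62.5]
ee_rot: [1.022, 1.568, 0.238]
contact_force: [-0.2, 0.1, 6.2]
finger_gap: 52.6
```

Request:
arm_command(
  steps=[
    [-0.01,0,0,0,0,0],
    [-0.03,0,0,0,0,0],
    [-0.055,0,0,0,0,0],
    [-0.08,0,0,0,0,0],
    [-0.095,0,0,0,0,0],
  ],
)

```text
time_s: 16.15
tool_pos: [491.2, 231.2, 158.2]
ee_rot: [1.034, 1.569, 0.249]
contact_force: [1.2, -0.2, -4.8]
finger_gap: 52.6
```

```bash
python3 - <<'E'
from h import *
np.set_printoptions(precision=4)
s=robot.observe();print(go([653.5,18,158],45),s["tool_pos"],s["contact_force"])
E
```

```text
(array([ 0.0004, -0.0362,  0.2655]), array([ 0.0257,  0.0455, -0.0765])) [491.2309 231.2485 158.2361] [ 1.2487 -0.1697 -4.8354]
```

Request:
arm_command(
  steps=[
    [0.0,-0.005,0.036,0,0,0],
    [0.0,-0.01,0.072,0,0,0],
    [0.0,-0.015,0.108,0,0,0],
    [0.0,-0.02,0.144,0,0,0],
    [0.0,-0.025,0.18,0,0,0],
  ],
)

```text
time_s: 16.65
tool_pos: [600.7, 85.1, 156.1]
ee_rot: [-2.447, 1.569, 3.051]
contact_force: [0.8, 0.1, -3.8]
finger_gap: 52.8
```

Request:
arm_command(
  steps=[
    [0.0,-0.004,0.03,0,0,0],
    [0.0,-0.008,0.06,0,0,0],
    [0.0,-0.011,0.08,0,0,0],
    [0.0,-0.011,0.08,0,0,0],
    [0.0,-0.011,0.08,0,0,0],
  ],
)

```text
time_s: 17.15
tool_pos: [648.8, 21.6, 155.5]
ee_rot: [-2.645, 1.569, 2.852]
contact_force: [-0.0, 0.8, -4.5]
finger_gap: 52.9
```

Request:
arm_command(
  steps=[
    [0,0,0,0,0,0],
    [0,0,0,0,0,0],
    [0,0,0,0,0,0],
    [0,0,0,0,0,0],
  ],
)

```text
time_s: 17.55
tool_pos: [649.2, 22.5, 156.3]
ee_rot: [0.81, 1.571, 0.026]
contact_force: [0.1, 0.2, -4.4]
finger_gap: 53.1
```

```bash
python3 - <<'E'
from h import *
np.set_printoptions(precision=4)
s=robot.observe();print(go([653.5,18,118],45),s["tool_pos"],s["contact_force"])
f=robot.grab_frame("wrist");a=f["pixels"][:,:,::-1].copy();cv2.imwrite("pics/w9.png",a)
o=[]
for n,(x,y) in(("scene",(140,170)),("side",(240,110))):
    f=robot.grab_frame(n);o.append(cv2.resize(f["pixels"][y:y+90,x:x+90,::-1],(400,400),interpolation=cv2.INTER_CUBIC))
cv2.imwrite("pics/c9.png",np.hstack(o))
E
```

```text
(array([ 0.0383, -0.0002,  0.0062]), array([ 0.069 ,  0.0034, -0.0036])) [649.2487  22.5065 156.3114] [ 0.0975  0.212  -4.3838]
```

View pics/c9.png

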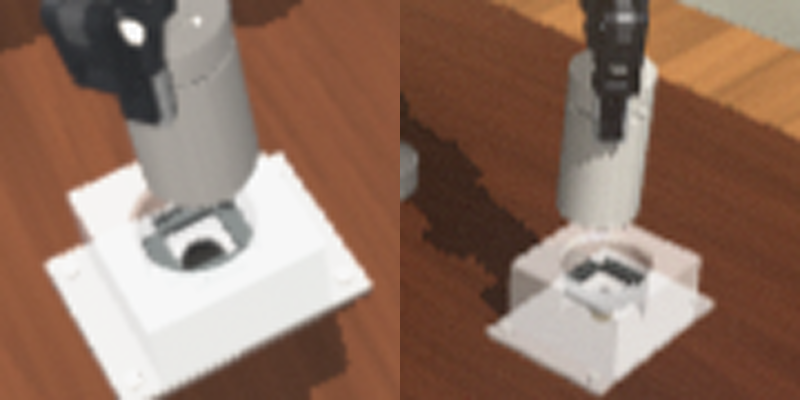

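View pics/w9.png

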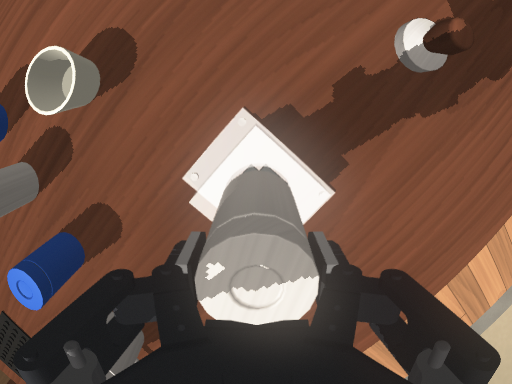

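The tin hangs upright above the stand. I'll centre it and go down to about 6 mm above the mouth, then compare again in the cameras.

Request:
arm_command(
  steps=[
    [0.01,0,0.006,0,0,0],
    [0.022,0,0.006,0,0,0],
    [0.032,0,0.006,0,0,0],
    [0.038,0,0.006,0,0,0],
    [0.038,0,0.006,0,0,0],
  ],
)

```text
time_s: 18.2
tool_pos: [652.6, 17.8, 116.1]
ee_rot: [-2.512, 1.567, 2.986]
contact_force: [-1.3, -0.4, -4.8]
finger_gap: 53.0
```

Request:
arm_command(
  steps=[
    [0,0,0,0,0,0],
    [0,0,0,0,0,0],
    [0,0,0,0,0,0],
    [0,0,0,0,0,0],
  ],
)

```text
time_s: 18.6
tool_pos: [654.0, 17.7, 118.7]
ee_rot: [0.622, 1.57, -0.163]
contact_force: [0.2, -0.3, -4.9]
finger_gap: 53.2
```

```bash
python3 - <<'E'
from h import *
np.set_printoptions(precision=4)
s=robot.observe();print(s["time_s"],go([653.5,18,118],45),s["tool_pos"],s["contact_force"])
o=[]
for n,(x,y) in(("scene",(150,180)),("side",(252,125))):
    f=robot.grab_frame(n);o.append(cv2.resize(f["pixels"][y:y+66,x:x+66,::-1],(396,396),interpolation=cv2.INTER_CUBIC))
cv2.imwrite("pics/c10.png",np.hstack(o))
s=robot.observe();print(s["tool_pos"],s["contact_force"])
E
```

```text
18.6 (array([ 0.0007, -0.0001, -0.0006]), array([ 0.024 ,  0.0438, -0.0314])) [653.9849  17.6565 118.6688] [ 0.2321 -0.312  -4.9008]
[653.8653  17.6571 118.4451] [ 0.1998  0.4681 -4.5551]
```

View pics/c10.png

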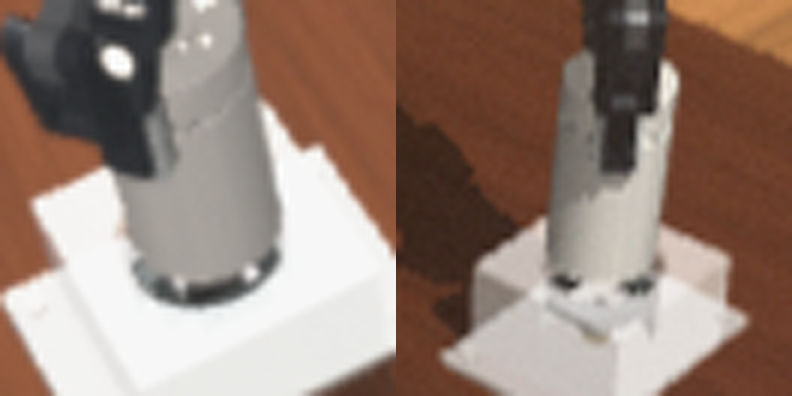

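The scene crop shows the tin roughly centred over the mouth (tin 134–280, bore 134–283). I'll descend slowly.

Request:
arm_command(
  steps=[
    [0.002,0,0,0,0,0],
    [0.004,0,0,0,0,0],
    [0.0055,0,0,0,0,0],
    [0.0065,0,0,0,0,0],
    [0.0075,0,0,0,0,0],
  ],
)

```text
time_s: 19.2
tool_pos: [654.1, 17.6, 111.1]
ee_rot: [0.66, 1.57, -0.125]
contact_force: [-0.4, 0.3, -3.3]
finger_gap: 52.5
```

Request:
arm_command(
  steps=[
    [0.001,0,0,0,0,0],
    [0.002,0,0,0,0,0],
    [0.003,0,0,0,0,0],
  ],
)

```text
time_s: 19.5
tool_pos: [654.2, 17.6, 107.7]
ee_rot: [0.692, 1.57, -0.093]
contact_force: [2.1, -0.6, -4.2]
finger_gap: 52.6
```

Request:
arm_command(
  steps=[
    [0.001,0,0,0,0,0],
    [0.002,0,0,0,0,0],
    [0.002,0,0,0,0,0],
  ],
)

```text
time_s: 19.8
tool_pos: [654.1, 17.6, 105.6]
ee_rot: [0.768, 1.57, -0.017]
contact_force: [3.3, 0.7, -4.5]
finger_gap: 52.6
```

```bash
cat > st.py <<'E'
from h import *
for i in range(2):
    s=robot.observe();print(s["time_s"],s["tool_pos"],s["contact_force"],s["ft_torque"]);robot.grab_frame("side")
E
python3 st.py
```

```text
19.8 [654.14  17.64 105.61] [ 3.32  0.67 -4.49] [ 0.11 -0.71  0.03]
19.85 [654.15  17.67 105.66] [ 3.16 -0.07 -3.51] [ 0.08 -0.75 -0.06]
```

It has entered the bore with a light +x wall contact (3 N). I'll shift about 0.9 mm in +x to relieve it.

Request:
arm_command(
  steps=[
    [0,0.0003,0.0003,0,0,0],
    [0,0.0006,0.0006,0,0,0],
    [0,0.0006,0.0006,0,0,0],
  ],
)

```text
time_s: 20.2
tool_pos: [654.4, 17.6, 105.5]
ee_rot: [-2.218, 1.57, -3.003]
contact_force: [2.8, 0.0, -4.8]
finger_gap: 52.6
```

```bash
python3 st.py
```

```text
20.2 [654.36  17.61 105.53] [ 2.84  0.04 -4.85] [-0.03 -0.44  0.02]
20.25 [654.35  17.6  105.54] [ 1.95 -0.15 -4.  ] [-0.05 -0.43  0.01]
```

Request:
arm_command(
  steps=[
    [0,0.0004,0.0004,0,0,0],
    [0,0.0008,0.0008,0,0,0],
    [0,0.0008,0.0008,0,0,0],
  ],
)

```text
time_s: 20.6
tool_pos: [655.0, 17.8, 105.2]
ee_rot: [-2.486, 1.569, 3.013]
contact_force: [0.0, -0.3, -5.4]
finger_gap: 53.1
```

```bash
python3 st.py
```

```text
20.6 [654.99  17.76 105.16] [ 0.   -0.33 -5.42] [-0.03  0.04  0.  ]
20.65 [655.07  17.75 105.17] [-0.57  0.09 -5.32] [ 0.    0.06 -0.01]
```

Request:
arm_command(
  steps=[
    [0.001,0.0004,0.0004,0,0,0],
    [0.002,0.0006,0.0006,0,0,0],
    [0.003,0.0006,0.0006,0,0,0],
    [0.004,0.0006,0.0006,0,0,0],
  ],
)

```text
time_s: 21.1
tool_pos: [656.5, 17.7, 101.4]
ee_rot: [-2.465, 1.571, 3.033]
contact_force: [0.5, 0.3, -3.9]
finger_gap: 52.6
```

```bash
python3 st.py
```

```text
21.1 [656.48  17.68 101.44] [ 0.45  0.26 -3.89] [0.01 0.   0.02]
21.15 [656.4   17.68 101.29] [-0.29 -0.05 -4.43] [ 0.03 -0.    0.01]
```

Request:
arm_command(
  steps=[
    [0.001,0,0,0,0,0],
    [0.002,0,0,0,0,0],
    [0.003,0,0,0,0,0],
    [0.004,0,0,0,0,0],
  ],
)

```text
time_s: 21.6
tool_pos: [656.5, 17.7, 97.5]
ee_rot: [2.681, 1.571, 1.896]
contact_force: [1.1, -0.5, -5.1]
finger_gap: 53.0
```

Request:
arm_command(
  steps=[
    [0.001,0,0,0,0,0],
    [0.002,0,0,0,0,0],
    [0.003,0,0,0,0,0],
  ],
)

```text
time_s: 21.9
tool_pos: [656.7, 17.6, 95.7]
ee_rot: [0.353, 1.57, -0.432]
contact_force: [-3.3, -0.6, 4.0]
finger_gap: 53.0
```

```bash
python3 st.py
```

```text
21.9 [656.68  17.61  95.73] [-3.29 -0.62  3.98] [-0.11  0.69 -0.01]
21.95 [656.67  17.66  95.53] [-2.52  0.58  2.58] [-0.07  0.5  -0.06]
```

It has met the carrier (force changed by about 9 N at an underside height of about 33 mm). I'll keep pushing in small steps and watch the force.

Request:
arm_command(
  steps=[
    [0.001,0,0,0,0,0],
    [0.002,0,0,0,0,0],
    [0.003,0,0,0,0,0],
    [0.004,0,0,0,0,0],
  ],
)

```text
time_s: 22.4
tool_pos: [656.7, 17.6, 90.6]
ee_rot: [0.535, 1.571, -0.25]
contact_force: [-3.1, 0.2, 4.7]
finger_gap: 52.8
```

Request:
arm_command(
  steps=[
    [0.001,0,0,0,0,0],
    [0.002,0,0,0,0,0],
    [0.003,0,0,0,0,0],
    [0.004,0,0,0,0,0],
  ],
)

```text
time_s: 22.8
tool_pos: [656.6, 17.6, 86.5]
ee_rot: [0.537, 1.571, -0.248]
contact_force: [-3.6, 1.4, 4.2]
finger_gap: 53.3
```

```bash
python3 st.py
```

```text
22.8 [656.63  17.64  86.53] [-3.56  1.45  4.17] [-0.08  0.47 -0.01]
22.85 [656.57  17.66  86.33] [-1.05 -0.28  3.79] [-0.1   0.35 -0.01]
```

Steady at about 9 N total. The tin's underside is now at about 24 mm, and the stop should appear between 22 and 10 mm.

Request:
arm_command(
  steps=[
    [0.001,0,0,0,0,0],
    [0.002,0,0,0,0,0],
  ],
)

```text
time_s: 23.1
tool_pos: [656.6, 17.6, 84.6]
ee_rot: [0.802, 1.571, 0.017]
contact_force: [-2.1, 1.1, 4.8]
finger_gap: 52.3
```

Request:
arm_command(
  steps=[
    [0.001,0,0,0,0,0],
    [0.002,0,0,0,0,0],
  ],
)

```text
time_s: 23.3
tool_pos: [656.6, 17.7, 82.6]
ee_rot: [0.817, 1.571, 0.032]
contact_force: [-2.3, 0.3, 3.9]
finger_gap: 52.5
```

Request:
arm_command(
  steps=[
    [0.001,0,0,0,0,0],
    [0.002,0,0,0,0,0],
  ],
)

```text
time_s: 23.5
tool_pos: [656.7, 17.6, 80.9]
ee_rot: [0.479, 1.57, -0.306]
contact_force: [-3.5, -0.5, 7.1]
finger_gap: 53.0
```

Request:
arm_command(
  steps=[
    [0.0007,0,0,0,0,0],
    [0.0007,0,0,0,0,0],
  ],
)

```text
time_s: 23.7
tool_pos: [656.7, 17.6, 80.4]
ee_rot: [0.422, 1.57, -0.363]
contact_force: [-2.8, 0.6, 6.7]
finger_gap: 52.5
```

Request:
arm_command(
  steps=[
    [0.0007,0,0,0,0,0],
    [0.0007,0,0,0,0,0],
  ],
)

```text
time_s: 23.9
tool_pos: [656.7, 17.6, 80.0]
ee_rot: [0.42, 1.57, -0.365]
contact_force: [-4.1, 0.3, 7.8]
finger_gap: 52.8
```

```bash
python3 st.py
```

```text
23.9 [656.72  17.56  80.  ] [-4.07  0.3   7.85] [-0.07  0.69 -0.08]
23.95 [656.71  17.59  80.01] [-3.27 -0.48  8.14] [-0.06  0.67 -0.06]
```

Request:
arm_command(
  steps=[
    [0.0005,0,0,0,0,0],
    [0.001,0,0,0,0,0],
    [0.001,0,0,0,0,0],
    [0.001,0,0,0,0,0],
  ],
)

```text
time_s: 24.4
tool_pos: [656.8, 17.6, 79.4]
ee_rot: [0.438, 1.57, -0.347]
contact_force: [-3.4, -0.3, 10.6]
finger_gap: 52.9
```

```bash
python3 st.py
```

```text
24.4 [656.78  17.57  79.38] [-3.42 -0.27 10.57] [-0.11  0.87 -0.01]
24.45 [656.78  17.54  79.39] [-4.11  0.75 10.25] [-0.1   0.9  -0.05]
```

The stop is showing: force climbs about 3 N/mm and totals about 15 N, so about 6 N is on the stop. I'll release.

Request:
arm_command(
  steps=[
    [0,0,0,0,0,0],
    [0,0,0,0,0,0],
    [0,0,0,0,0,0],
    [0,0,0,0,0,0],
    [0,0,0,0,0,0],
  ],
  gripper=0.0854,
)

```text
time_s: 25.0
tool_pos: [656.5, 17.7, 77.8]
ee_rot: [-2.565, 1.57, 2.933]
contact_force: [0.9, 0.7, -0.2]
finger_gap: 85.4
```

Request:
arm_command(
  steps=[
    [-0.005,0,0,0,0,0],
    [-0.02,0,0,0,0,0],
    [-0.05,0,0,0,0,0],
    [-0.09,0,0,0,0,0],
    [-0.13,0,0,0,0,0],
  ],
)

```text
time_s: 25.5
tool_pos: [656.4, 17.7, 210.7]
ee_rot: [0.646, 1.57, -0.139]
contact_force: [0.9, 1.0, 0.3]
finger_gap: 85.3
```

Request:
arm_command(
  steps=[
    [0,0,0,0,0,0],
    [0,0,0,0,0,0],
    [0,0,0,0,0,0],
  ],
)

```text
time_s: 25.8
tool_pos: [655.9, 17.7, 207.7]
ee_rot: [-2.499, 1.57, 3.0]
contact_force: [-1.2, 0.0, -0.1]
finger_gap: 85.6
```

```bash
python3 st.py; python3 - <<'E'
from h import *
R,t=RT()
f=robot.grab_frame("wrist");im=f["pixels"];cv2.imwrite("pics/w11.png",im[:,:,::-1])
o=[]
for n,(x,y) in(("scene",(150,180)),("side",(252,125))):
    g=robot.grab_frame(n);cv2.imwrite(f"pics/{n}11.png",g["pixels"][:,:,::-1]);o.append(cv2.resize(g["pixels"][y:y+66,x:x+66,::-1],(396,396),interpolation=cv2.INTER_CUBIC))
cv2.imwrite("pics/c11.png",np.hstack(o))
E
```

```text
25.8 [655.9   17.73 207.72] [-1.16  0.04 -0.11] [ 0.    0.   -0.03]
25.85 [655.67  17.79 207.02] [ 0.2   0.42 -0.38] [ 0.04 -0.01 -0.01]
```

View pics/c11.png

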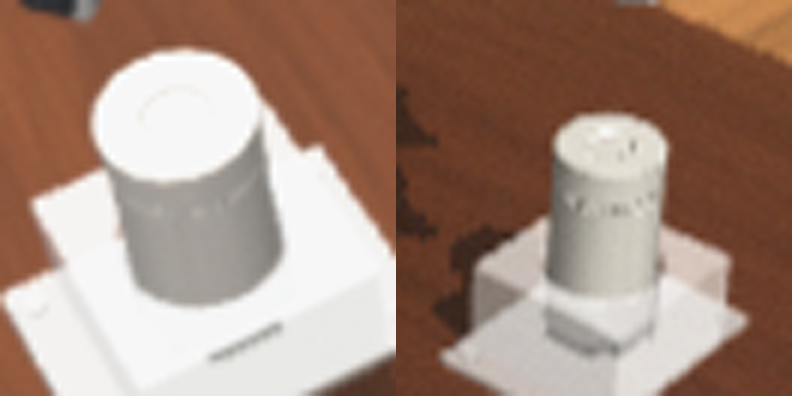

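View pics/scene11.png

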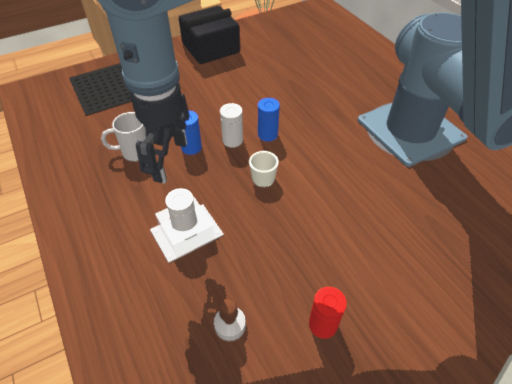

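View pics/w11.png

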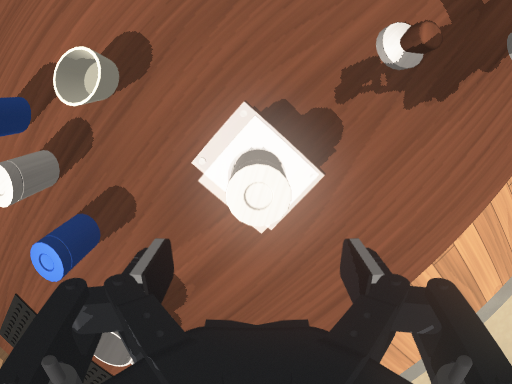

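```bash
python3 - <<'E'
from h import *
p,q=(179.7,199.2),(287.7,149.5)
print(tri(p,q),plane("scene",p,117),plane("side",q,117))
R,t=RT();f=robot.grab_frame("wrist");im=f["pixels"]
P=[(226,193),(291,193),(259,226),(259,163)]
print(wcircle(f,P,R,t,117)); print(t,go([656,18,135],45))
E
```

```text
[655.49  18.48 115.55] [654.9   20.76 117.  ] [655.17  16.74 117.  ]
(array([655.5 ,  19.58]), np.float64(26.849949897454135))
[656.28  17.69 207.41] (array([ 0.07,  0.  , -0.  ]), array([ 0.02, -0.05,  0.04]))
```

Triangulation gives a top at about 117 mm after the known −1.7 mm bias, which agrees with being seated. To be sure the release didn't lift it, I'll touch the lid with the closed fingertips and re-press lightly.

Request:
arm_command(
  steps=[
    [0.02,0,0,0,0,0],
    [0.045,0,0,0,0,0],
    [0.06,0,0,0,0,0],
    [0.068,0,0,0,0,0],
    [0.07,0,0,0,0,0],
  ],
  gripper=0.0,
  newtons=30,
)

```text
time_s: 26.7
tool_pos: [656.0, 17.7, 137.1]
ee_rot: [-2.494, 1.569, 3.004]
contact_force: [0.8, -0.2, 0.1]
finger_gap: 12.3
```

Request:
arm_command(
  steps=[
    [0,0,0,0,0,0],
    [0,0,0,0,0,0],
    [0,0,0,0,0,0],
    [0,0,0,0,0,0],
    [0,0,0,0,0,0],
  ],
)

```text
time_s: 27.2
tool_pos: [656.7, 17.6, 138.7]
ee_rot: [0.594, 1.57, -0.191]
contact_force: [-0.1, -0.1, 0.1]
finger_gap: 0.3
```

Request:
arm_command(
  steps=[
    [0.002,0,0,0,0,0],
    [0.005,0,0,0,0,0],
    [0.008,0,0,0,0,0],
    [0.011,0,0,0,0,0],
    [0.012,0,0,0,0,0],
  ],
)

```text
time_s: 27.7
tool_pos: [656.2, 17.7, 125.5]
ee_rot: [-2.477, 1.57, 3.021]
contact_force: [-0.1, -0.9, -0.4]
finger_gap: 0.1
```

```bash
python3 st.py
```

```text
27.7 [656.22  17.69 125.5 ] [-0.09 -0.87 -0.39] [-0.05 -0.01 -0.03]
27.75 [656.22  17.68 125.54] [-0.21  0.81 -0.33] [ 0.02  0.01 -0.03]
```

Request:
arm_command(
  steps=[
    [0.0015,0,0,0,0,0],
    [0.003,0,0,0,0,0],
    [0.0045,0,0,0,0,0],
    [0.0055,0,0,0,0,0],
  ],
)

```text
time_s: 28.2
tool_pos: [656.5, 17.7, 120.5]
ee_rot: [-2.178, 1.571, -2.963]
contact_force: [0.3, 0.5, 0.3]
finger_gap: 0.2
```

Request:
arm_command(
  steps=[
    [0.001,0,0,0,0,0],
    [0.001,0,0,0,0,0],
  ],
)

```text
time_s: 28.4
tool_pos: [656.5, 17.7, 119.6]
ee_rot: [-2.486, 1.571, 3.012]
contact_force: [-0.4, 0.6, 0.5]
finger_gap: -0.3
```

Request:
arm_command(
  steps=[
    [0.001,0,0,0,0,0],
    [0.001,0,0,0,0,0],
  ],
)

```text
time_s: 28.6
tool_pos: [656.5, 17.7, 118.6]
ee_rot: [-2.352, 1.571, -3.137]
contact_force: [0.0, -0.6, 0.1]
finger_gap: 0.0
```

Request:
arm_command(
  steps=[
    [0.0005,0,0,0,0,0],
    [0.001,0,0,0,0,0],
  ],
)

```text
time_s: 28.8
tool_pos: [656.6, 17.6, 117.8]
ee_rot: [0.837, 1.571, 0.051]
contact_force: [0.3, 0.3, 0.8]
finger_gap: -0.0
```

Request:
arm_command(
  steps=[
    [0.0005,0,0,0,0,0],
    [0.001,0,0,0,0,0],
  ],
)

```text
time_s: 29.0
tool_pos: [656.8, 17.6, 117.1]
ee_rot: [0.659, 1.57, -0.126]
contact_force: [-0.4, 0.1, 3.0]
finger_gap: 0.2
```

```bash
python3 st.py
```

```text
29.0 [656.78  17.61 117.07] [-0.44  0.13  3.05] [-0.04  0.03 -0.02]
29.05 [656.78  17.62 117.05] [-0.93 -0.15  2.67] [-0.01  0.06 -0.06]
```

Contact is at about 117.4 mm, so the underside is at about 17.4 mm. That is still below the first stop contact at about 18.8. One gentle extra press, then I'll retreat.

Request:
arm_command(
  steps=[
    [0.0005,0,0,0,0,0],
    [0.001,0,0,0,0,0],
    [0.0015,0,0,0,0,0],
    [0.0015,0,0,0,0,0],
  ],
)

```text
time_s: 29.5
tool_pos: [657.1, 17.6, 116.5]
ee_rot: [0.639, 1.569, -0.146]
contact_force: [-1.6, 0.5, 7.6]
finger_gap: 0.3
```

```bash
python3 st.py
```

```text
29.5 [657.12  17.59 116.52] [-1.64  0.5   7.58] [0.05 0.24 0.04]
29.55 [657.1   17.62 116.51] [-1.31  0.02  8.13] [ 0.03  0.28 -0.01]
```

Request:
arm_command(
  steps=[
    [-0.002,0,0,0,0,0],
    [-0.01,0,0,0,0,0],
    [-0.03,0,0,0,0,0],
    [-0.07,0,0,0,0,0],
    [-0.11,0,0,0,0,0],
  ],
)

```text
time_s: 30.1
tool_pos: [655.7, 17.8, 225.3]
ee_rot: [-2.506, 1.568, 2.992]
contact_force: [0.5, 0.1, 0.1]
finger_gap: -0.2
```

Request:
arm_command(
  steps=[
    [0,0,-0.03,0,0,0],
    [0,0,-0.07,0,0,0],
    [0,0,-0.1,0,0,0],
    [0,0,-0.1,0,0,0],
    [0,0,-0.1,0,0,0],
  ],
)

```text
time_s: 30.6
tool_pos: [585.6, 88.7, 225.6]
ee_rot: [0.228, 1.57, -0.556]
contact_force: [-0.2, -0.1, -0.7]
finger_gap: -0.3
```

```bash
python3 - <<'E'
from h import *
s=robot.observe();print(s["time_s"],s["tool_pos"],s["contact_force"])
for n in("scene","side"):
    g=robot.grab_frame(n);cv2.imwrite(f"pics/{n}12.png",g["pixels"][:,:,::-1])
a=cv2.imread("pics/scene12.png");b=cv2.imread("pics/side12.png")
cv2.imwrite("pics/b12.png",cv2.resize(np.hstack([a,b]),(800,300)))
E
```

```text
30.6 [585.65  88.72 225.63] [-0.24 -0.09 -0.75]
```

View pics/b12.png

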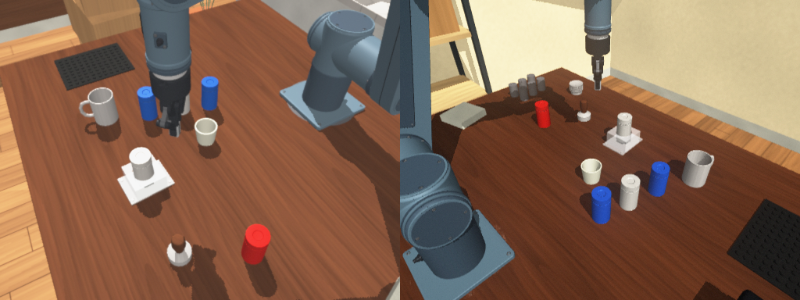

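The heavy tin stands upright in the bore and the light tin upright on the counter between the blue ones. The cup, tamper and pitcher haven't moved, and the arm is clear. Handing in.

```bash
python3 -c "
from bench import robot
print(robot.hand_in())"
```

```text
the job is handed in; nothing more can be done
None
```

The job is done and handed in at about 31 s; no verdict was reported. I lifted the left tin (about 5.0 N), stood it back, then lifted the right one (about 2.4 N) and stood it back. The left, heavier tin went into the bore and pushed the carrier down at a steady 9 N or so. I stopped when the force had risen at the expected slope or a little steeper to about 15 N in all, roughly 6 N of it on the stop.

**Seating check:** after release I touched the lid with closed fingers. It sat at about 117.4 mm, so the underside is at about 17.4 mm, against first stop contact at about 18.8 mm. I then pressed it once more with about 8 N.

**Last views:** the final pictures show both tins upright, the cup, tamper and pitcher unmoved, and the arm clear.

**Checks that disagreed:**
- **Bore position:** the wrist camera put the bore at x = 653.5 mm. Light wall contact (about 3 N) showed it nearer 656 mm, and I corrected for that during insertion.
- **First set-down:** standing the left tin back on the counter gave a brief force of about 24 N. That was on the counter, not the stand.

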